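# Spring the secret drawer of the long puzzle box

### The arm

A 7-joint arm with a two-finger parallel gripper is mounted at the origin on a cart in front of the work surface, level with it; the furniture and walls round the work are solid. World frame = base frame: x ahead of the robot, y to its left, z up, the work surface at z = 0. Lengths are in m, angles in rad, forces in N, time in s.
With the tool pointing down it reaches from about 0.4 to 0.875 m from the base axis. Payload 19.3 kg.
Tool frame: the origin (TCP) lies between the finger pads; the fingertips stand 17 mm ahead of it and the grasp point (between the pads) lies 2 mm behind it (bot.tips_ahead is the z of the fingertips in the tool frame, in m); z points along the fingers, y is the direction in which the jaws open and shut (so a half turn about z gives the same grasp; the last joint's range is limited). The gripper opens to 85 mm and grips with 20 to 120 N. Pads are 22 mm wide; open, the fingers measure 114 mm over their backs; the gripper's body (76 mm by 85 mm) begins 54 mm behind the grasp point. The pads swing forward as they close: fully open they stand 13 mm farther back than shut.
Start: joints at [1.052, 0.521, -0.036, 1.599, 0.021, 1.021, -0.113], TCP at [0.271, -0.563, 0.248] pointing down, gripper open.
Joint ranges: [-2.91, 2.91], [-0.3, 2.13], [-1.5, 1.42], [0.17, 2.43], [-1.26, 4.41], [0.16, 1.93], [-2.52, 2.52]. Speed limits (rad/s): [1.89, 1.89, 2.39, 2.39, 3.01, 3.01, 3.01].

### API

Orientations are given as [roll, pitch, yaw] about the fixed x, y, z axes, in that order (R = Rz(yaw) Ry(pitch) Rx(roll)).
In Python, from workcell import telemetry, cams, job, bot gives the robot as it stands.
- The arm moves only by the tool arm_command, never from a script. Its argument "deltas" is a list of rows, each a list of 7 numbers: the opening, from -1 (shut) to 1 (fully open), so that 0 is half open, then the shift along the tool's x, y, z normalised to -1 to 1, where 1 is 150 mm, then the turn, a rotation vector about the tool's x, y, z normalised to -1 to 1, where 1 is 45 degrees. In form: [[hand, tx, ty, tz, rx, ry, rz], ...]. A call has 1 to 8 rows; each row is the pose to reach, as a shift and turn from the pose commanded when the call began, along the tool's axes at that moment; what a row does not reach only later rows make up. A row lasts 1/8 s, in which the tool goes at most 62.5 mm and 10.7 degrees, less where a joint would pass 70% of its speed; a pose out of reach is approached as far as the arm can. A call with a number of a shift or a turn outside -1 to 1 is refused whole. A call with a gripper value outside its range is refused whole. The fingers move at their own pace and stop on an object; "newtons" is the grip in N (left out, the last holds). Time passes only in rows, so rows that repeat a pose let the fingers close. It gives the time, the measured TCP pose, the force and the opening at its end, in the units of the state.
- telemetry.observe(): the state, without advancing time (a new reading comes with each control period).
- cams.grab_frame(name): name is "scene" or "top" or "wrist"; returns the picture (384x512x3 uint8, blue, green, red); there is no depth.
- cams.get_calibration(name): a dict with "fx", "fy", "cx", "cy" (pixels), "R" (3x3) and "t" (3): a world point X has camera coordinates R X + t. Camera axes: x right, y down, z forward; pixel columns grow to the right and rows downward; lengths in m; the calibration is good to about 2 mm. A picture is of the moment at which its call begins: read the wrist's pose just before it. get_calibration takes no time and is no camera call; for the wrist camera it gives the pose at the moment of the call.
- job.job_done(): hands the job in, once; it reports no verdict.
The state is a dict: "clock": time; "qpos": joint angles; "qd": joint speeds; "joint_efforts": joint torques, N m; "position": TCP position; "tool_rot": TCP orientation; "force": force on the tool from outside, world axes, zero at the start; "moment": the same for the moment, N m; "grip_width": finger opening in m.
Only numpy, scipy, OpenCV 4.12 (cv2) and the standard library are available. Lean on these libraries where they do the work, as an engineer would, in place of code of your own. Each camera call takes 0.05 s, during which the arm holds its last target.

### The job

The spare keys are in the secret drawer of the longer of the two wooden puzzle boxes. With the fingers shut, push that box's slide block along the front ledge, away from the bare stretch on its left, until the fingertips come over the recess hidden beneath it; then drop into the recess and press the catch plate down so that the drawer springs open. Leave the short box's slide block where it is.

Things in the scene. Friction and masses are not known exactly. Their poses are not given: they have to be found in the camera images.
- recess (a point): Mouth centre, at ledge height (78 mm), of the recess hidden in the long box's ledge. 52 (x) x 58 mm (y); x: box front to back, y: along the ledge to the left, z up. 6 mm down lies a sprung steel catch plate with 8 mm travel, 4 to 5 N fully down: press over 5 mm for 0.5 s. Ledge: step along the top front edge, 31 mm forward to 28 mm behind this point; left end wall 134 mm from it.
- long_slide (a joint): Long box's slide block on the ledge, m: 0 leftmost, grows as pushed right (-y of recess) to 0.112; starts 0 to 0.022, hiding the recess. Pale wood, 98 mm along y, 57 wide, 11 thick, level with the box top, three dark grooves near its left end. That end, the face to push, lies 62 mm minus this value left of the recess centre. Moves at about 1.5 N, stays where left. Ledge bare left of it.
- long_drawer (a joint): Secret drawer of the long box, m: 0 shut and latched, 0.070 fully open. No handle; a spring drives it out of the box's front, towards the robot, below the ledge, once the catch is pressed, and holds it open. The long box: fixed brown wooden box, 300 mm long, 170 deep, 90 high (ledge sunk 12 mm below its top), front to the robot, turned up to 11 degrees.
- short_block (a point): Centre of the top of the slide block (70 x 57 mm, same grooves) on the ledge of the short box, 90 mm above the worktop; axes as at the recess. The short box is like the long one in wood, height, depth and ledge but only 200 mm long, and stands left or right of it. Its slide block moves as easily, and is to be left where it is.

How it is judged:
On the way:
1. the long box's slide block has been pushed to the right, clear of at least part of the recess (joint over 0.04) (value of joint long_slide above 0.04 m), for 0.1 s.
At the end, for the whole second after the job is handed in: The long box's drawer stands open by at least 50 of its 70 mm, at rest, and its slide block is still pushed to the right (joint over 0.04). The short box's slide block has not been moved by more than 15 mm (value of joint long_drawer above 0.05 m and velocity of joint long_drawer below 0.02 m/s and value of joint long_slide above 0.04 m and distance of short_block from where it was at the start of the episode below 0.015 m); the robot touches nothing.
It fails at once if the short box's slide block is moved by more than 15 mm (distance of short_block from where it was at the start of the episode above 0.015 m).
It also fails if it takes over 35 s, if anything falls off the work surface, if the arm or the gripper's body presses on something with over 40 N, if the wrist force passes 120 N, or if a joint passes its speed limit or range.

## Working session

There is one attempt and no reset: what is moved stays moved. The work goes in short steps, Python scripts to look and compute and a tool call to move; the robot and the scene stay as the last step left them, time stands still between calls to the robot, and variables do not carry over. Pictures are saved under pics/ and viewed, and the job is handed in when it is done.

Besides the shell and the picture viewer there is one more tool, called after "Call:" as a command line: name --pt "numbers of a row" for each row, then --argument value for the rest. arm_command: Moves the arm, as the interface text tells. Its arguments: {"type":"object","properties":{"deltas":{"type":"array","items":{"type":"array","items":{"type":"number"}}},"newtons":{"type":"number"}},"required":["deltas"]}

```bash
mkdir -p pics && python3 - <<'E'
from workcell import telemetry, cams, job, bot
import cv2
s=telemetry.observe();print({k:s[k] for k in('clock','position','tool_rot','grip_width','force')})
for n in("scene","top"):
    im=cams.grab_frame(n);cv2.imwrite(f"pics/{n}0.png",im)
    c=cams.get_calibration(n);print(n,c)
E
```

```text
{'clock': 0.0, 'position': array([ 0.27098388, -0.56284324,  0.24773863]), 'tool_rot': array([-3.14047944e+00,  9.19860095e-05,  4.48703641e-01]), 'grip_width': 0.08536184261340633, 'force': array([ 0.07553568, -0.4384415 , -0.53828883])}
scene {'fx': 497.7996248874162, 'fy': 497.7996248874162, 'cx': 255.15618758847052, 'cy': 198.3355965489545, 'R': array([[-0.91117486, -0.41180125, -0.01342002],
       [-0.30535382,  0.69679412, -0.64902774],
       [ 0.27662143, -0.5872799 , -0.76064637]]), 't': array([0.46332088, 0.20947613, 0.83667172])}
top {'fx': 443.19854319422797, 'fy': 443.19854319422797, 'cx': 255.75772271356803, 'cy': 191.32791667409504, 'R': array([[-0.04398776, -0.99901177,  0.00636931],
       [-0.97698143,  0.04168388, -0.20921217],
       [ 0.20873993, -0.01542548, -0.97784953]]), 't': array([0.01565128, 0.52897384, 0.83885194])}
```

View pics/top0.png

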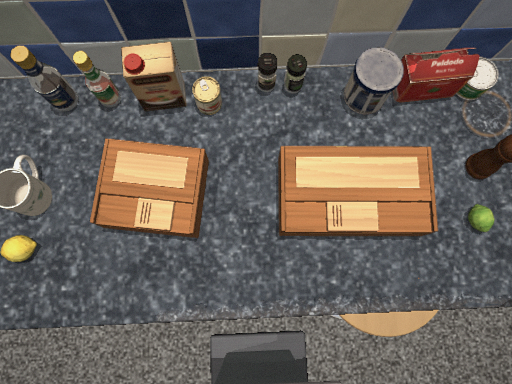

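View pics/scene0.png

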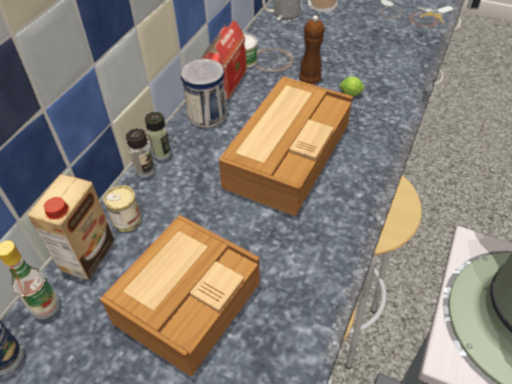

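```bash
python3 - <<'E'
import cv2
im=cv2.imread("pics/top0.png")
c=cv2.resize(im[135:250,270:445],None,fx=4.5,fy=4.5,interpolation=cv2.INTER_CUBIC);cv2.imwrite("pics/crop.png",c);print(c.shape)
E
```

```text
(518, 788, 3)
```

View pics/crop.png

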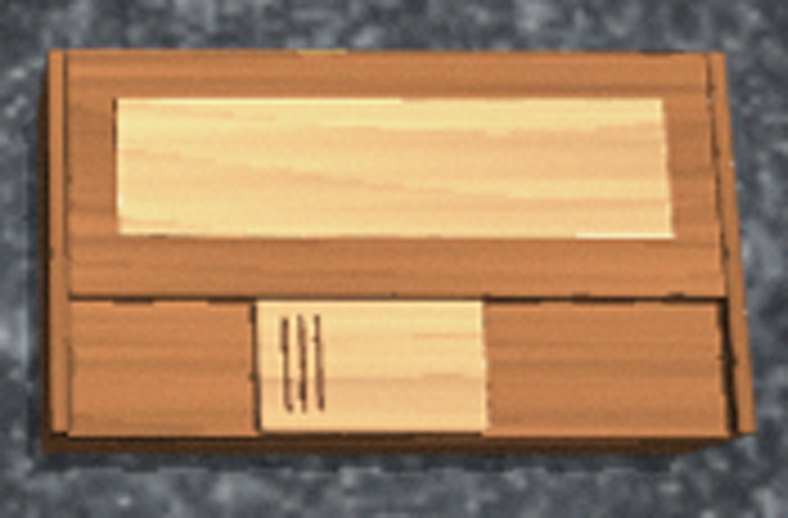

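```bash
cat > h.py <<'E'
import numpy as np
from scipy.spatial.transform import Rotation as Ro
def ray(c,uv,z):
    R=np.array(c["R"]);t=np.array(c["t"]);C=-R.T@t
    d=R.T@np.array([(uv[0]-c["cx"])/c["fx"],(uv[1]-c["cy"])/c["fy"],1])
    return C+d*(z-C[2])/d[2]
E
python3 - <<'E'
from h import *
from workcell import cams
from scipy.optimize import least_squares
c=cams.get_calibration("top")
P=lambda u,v,z:ray(c,(270+(u+.5)/4.5-.5,135+(v+.5)/4.5-.5),z)
cor=np.array([P(48,432,.09),P(753,432,.09),P(722,54,.09),P(50,52,.09)])[:,:2]
mod=np.array([[-.085,.15],[-.085,-.15],[.085,-.15],[.085,.15]])
f=lambda p:(mod@np.array([[np.cos(p[2]),-np.sin(p[2])],[np.sin(p[2]),np.cos(p[2])]]).T+p[:2]-cor).ravel()
r=least_squares(f,[.5,-.2,0]);print(r.x,r.fun.reshape(-1,2).round(4))
p=r.x;A=np.array([[np.cos(p[2]),-np.sin(p[2])],[np.sin(p[2]),np.cos(p[2])]])
def box(w):return (A.T@(w[:2]-p[:2])).round(4)
print("inner left wall",box(P(68,300,.09)),box(P(68,432,.09)))
for n,u,v,z in(("LF",260,433,.09),("LB",258,302,.09),("RB",486,300,.09),("RF",488,430,.09),("ledge LFbase",69,434,.078)):
    w=P(u,v,z);print(n,w.round(4),box(w))
for z in(134,):
    rb=np.array([-.085+.031,.142-.134]);print("recess box",rb,"world",A@rb+p[:2])
E
```

```text
[ 0.52080069 -0.20405423 -0.04660317] [[-0.0006 -0.0002]
 [-0.0016 -0.001 ]
 [ 0.0008 -0.0009]
 [ 0.0014  0.0021]]
inner left wall [-0.0276  0.1411] [-0.0844  0.1418]
LF [ 0.4391 -0.1397  0.09  ] [-0.0846  0.0604]
LB [ 0.4955 -0.1433  0.09  ] [-0.0281  0.0595]
RB [ 0.4922 -0.2414  0.09  ] [-0.0269 -0.0386]
RF [ 0.4362 -0.2365  0.09  ] [-0.083  -0.0364]
ledge LFbase [ 0.4436 -0.0598  0.078 ] [-0.0838  0.1405]
recess box [-0.054  0.008] world [ 0.46723201 -0.19354726]
```

```bash
cat >> h.py <<'E'
p=np.array([0.52080069,-0.20405423,-0.04660317])
A=np.array([[np.cos(p[2]),-np.sin(p[2])],[np.sin(p[2]),np.cos(p[2])]])
def plan(bx,by,tipz,s,tips):
    """target tool: down, x along box x; returns normalised shift/turn"""
    T=np.r_[A@np.array([bx,by])+p[:2],tipz+tips]
    R0=Ro.from_euler('xyz',s['tool_rot']);R1=Ro.from_euler('xyz',[np.pi,0,p[2]])
    return T.round(4),(R0.inv().apply(T-s['position'])/.15).round(3),((R0.inv()*R1).as_rotvec()/(np.pi/4)).round(3)
def inbox(s,tips):
    q=np.array(s['position']); return np.r_[A.T@(q[:2]-p[:2]),q[2]-tips].round(4)
E
python3 - <<'E'
from h import *
from workcell import telemetry,bot
s=telemetry.observe();print(bot.tips_ahead,plan(-.054,.092,.13,s,bot.tips_ahead))
E
```

```text
0.017 (array([ 0.4711, -0.1096,  0.147 ]), array([ 2.513, -2.143,  0.674]), array([-0.001,  0.   ,  0.631]))
```

Call:
arm_command --pt "-1 0.33 -0.28 0 0 0 0.2" --pt "-1 0.66 -0.56 0 0 0 0.4" --pt "-1 1 -0.85 0 0 0 0.63" --pt "-1 1 -0.85 0 0 0 0.63" --newtons 40

```text
clock: 0.6
position: [0.3527, -0.3798, 0.2483]
tool_rot: [-3.141, -0.0, -0.045]
force: [0.7, -0.9, -0.1]
grip_width: 0.0123
```

```bash
python3 - <<'E'
from h import *
from workcell import telemetry,bot
s=telemetry.observe();print(s['clock'],s['position'],s['tool_rot'],s['grip_width'],plan(-.054,.092,.13,s,bot.tips_ahead))
E
```

```text
0.6 [ 0.35269342 -0.37978293  0.24829784] [-3.14055209e+00 -1.01283038e-04 -4.47251174e-02] 0.012253058672596358 (array([ 0.4711, -0.1096,  0.147 ]), array([ 0.708, -1.834,  0.677]), array([-0.001, -0.   ,  0.002]))
```

Call:
arm_command --pt "-1 0.15 -0.38 0.0 0 0 0" --pt "-1 0.3 -0.76 0.1 0 0 0" --pt "-1 0.4 -1 0.3 0 0 0" --pt "-1 0.4 -1 0.3 0 0 0"

```text
clock: 1.1
position: [0.418, -0.2337, 0.2017]
tool_rot: [-3.14, 0.003, -0.041]
force: [-0.1, -1.6, 1.2]
grip_width: -0.0001
```

```bash
python3 - <<'E'
from h import *
from workcell import telemetry,bot
s=telemetry.observe();print(s['clock'],s['position'],s['qd'].round(2),s['grip_width'],plan(-.054,.092,.13,s,bot.tips_ahead))
E
```

```text
1.1 [ 0.41803556 -0.23371016  0.20165173] [ 0.05 -0.03  0.05 -0.04  0.    0.04  0.05] -0.00011811423164384228 (array([ 0.4711, -0.1096,  0.147 ]), array([ 0.321, -0.84 ,  0.365]), array([-0.002,  0.003,  0.007]))
```

Call:
arm_command --pt "-1 0.12 -0.33 0.1 0 0 0" --pt "-1 0.24 -0.64 0.25 0 0 0" --pt "-1 0.32 -0.84 0.36 0 0 0" --pt "-1 0.32 -0.84 0.36 0 0 0" --pt "-1 0.32 -0.84 0.36 0 0 0" --pt "-1 0.32 -0.84 0.36 0 0 0"

```text
clock: 1.85
position: [0.4714, -0.114, 0.1498]
tool_rot: [3.141, -0.001, -0.048]
force: [0.3, 0.4, 0.2]
grip_width: 0.0002
```

```bash
python3 - <<'E'
from h import *
from workcell import telemetry,bot,cams
import cv2
s=telemetry.observe();print(s['clock'],inbox(s,bot.tips_ahead),s['qd'].round(2),plan(-.054,.092,.083,s,bot.tips_ahead))
im=cams.grab_frame("top");im2=cams.grab_frame("wrist");sc=cams.grab_frame("scene")
cv2.imwrite("pics/t1.png",cv2.resize(im[135:260,230:445],None,fx=3.5,fy=3.5,interpolation=2));cv2.imwrite("pics/w1.png",im2)
cv2.imwrite("pics/s1.png",cv2.resize(sc[60:230,200:400],None,fx=3.5,fy=3.5,interpolation=2))
E
```

```text
1.85 [-0.0535  0.0877  0.1328] [-0.   -0.   -0.    0.    0.   -0.   -0.01] (array([ 0.4711, -0.1096,  0.1   ]), array([-0.004, -0.029,  0.332]), array([ 0.001, -0.001, -0.002]))
```

View pics/s1.png

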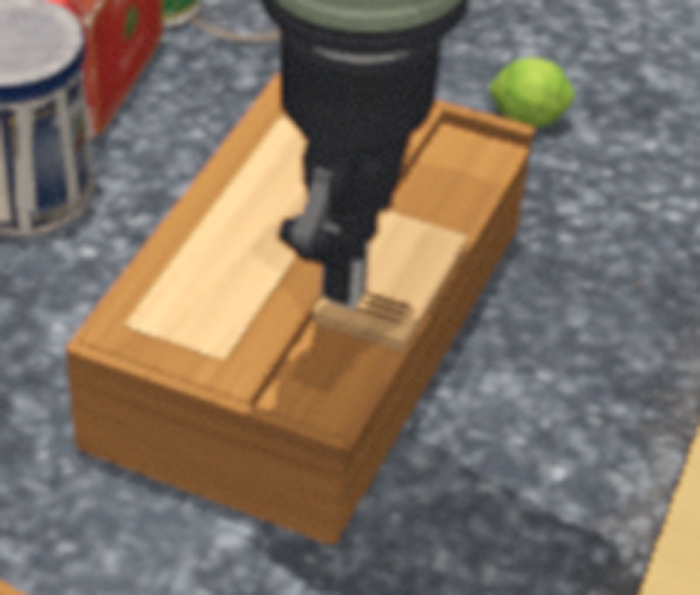

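View pics/w1.png

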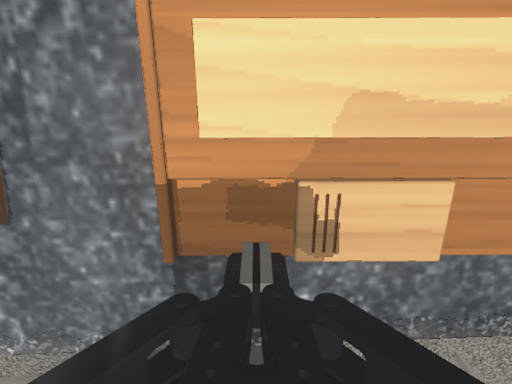

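```bash
python3 - <<'E'
from h import *
from workcell import cams
c=cams.get_calibration("wrist")
for n,u,v,z in(("LB",297,181,.09),("LF",294,260,.09),("RB",455,181,.09),("RF",440,261,.09),("box FL corner",164,263,.09),("inner wall front",174,257,.078)):
    w=ray(c,(u,v),z);print(n,w.round(4),(A.T@(w[:2]-p[:2])).round(4))
E
```

```text
LB [ 0.4978 -0.1407  0.09  ] [-0.026   0.0622]
LF [ 0.4421 -0.1383  0.09  ] [-0.0817  0.062 ]
RB [ 0.493  -0.2384  0.09  ] [-0.0261 -0.0356]
RF [ 0.4365 -0.2371  0.09  ] [-0.0827 -0.0369]
box FL corner [ 0.444  -0.0501  0.09  ] [-0.0839  0.1502]
inner wall front [ 0.4415 -0.0536  0.078 ] [-0.0863  0.1466]
```

Call:
arm_command --pt "-1 0 -0.04 0.15 0 0 0" --pt "-1 0 -0.04 0.3 0 0 0" --pt "-1 0 -0.04 0.33 0 0 0" --pt "-1 0 -0.04 0.33 0 0 0" --pt "-1 0 -0.04 0.33 0 0 0"

```text
clock: 2.62
position: [0.4722, -0.1066, 0.1006]
tool_rot: [3.141, -0.001, -0.046]
force: [-0.4, 0.3, -0.8]
grip_width: 0.0002
```

```bash
python3 - <<'E'
from h import *
from workcell import telemetry,bot,cams
import cv2
s=telemetry.observe();print(s['clock'],s['force'],inbox(s,bot.tips_ahead),plan(-.054,.008,.083,s,bot.tips_ahead))
im=cams.grab_frame("wrist");sc=cams.grab_frame("scene")
cv2.imwrite("pics/w2.png",im)
cv2.imwrite("pics/s2.png",cv2.resize(sc[60:230,200:400],None,fx=3.5,fy=3.5,interpolation=2))
E
```

```text
2.625 [-0.3992802   0.33709746 -0.78986039] [-0.053   0.0951  0.0836] (array([ 0.4672, -0.1935,  0.1   ]), array([-0.007,  0.58 ,  0.004]), array([ 0.   , -0.001,  0.   ]))
```

View pics/s2.png

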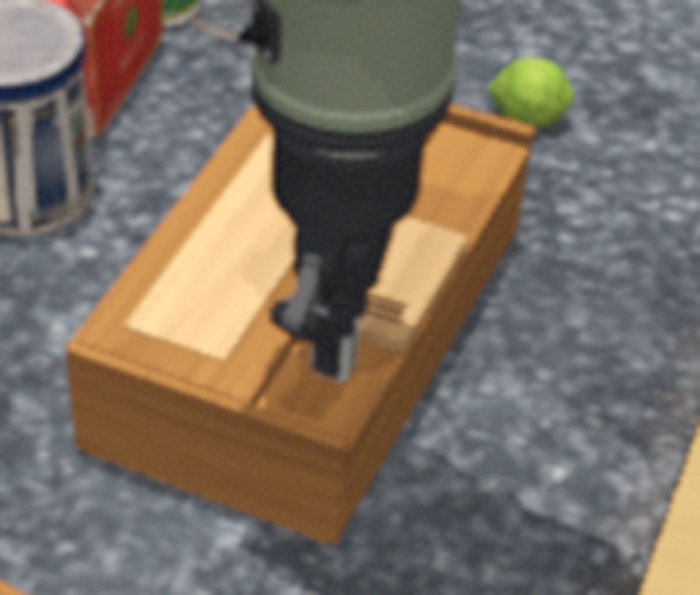

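View pics/w2.png

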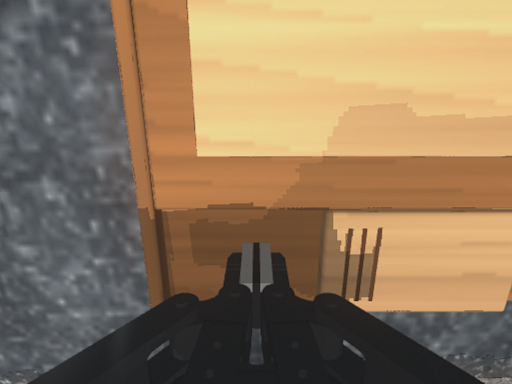

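Call:
arm_command --pt "-1 -0.005 0.05 0.005 0 0 0" --pt "-1 -0.005 0.1 0.01 0 0 0" --pt "-1 -0.005 0.15 0.01 0 0 0" --pt "-1 -0.005 0.2 0.01 0 0 0" --pt "-1 -0.005 0.25 0.01 0 0 0" --pt "-1 -0.005 0.3 0.01 0 0 0" --pt "-1 -0.005 0.35 0.01 0 0 0" --pt "-1 -0.005 0.35 0.01 0 0 0"

```text
clock: 3.72
position: [0.4686, -0.1595, 0.0983]
tool_rot: [3.141, -0.0, -0.047]
force: [0.5, 0.3, -0.5]
grip_width: -0.0
```

```bash
python3 - <<'E'
from h import *
from workcell import telemetry,bot,cams
import cv2
s=telemetry.observe();print(s['clock'],s['force'],inbox(s,bot.tips_ahead),plan(-.054,.006,.083,s,bot.tips_ahead))
im=cams.grab_frame("wrist")
cv2.imwrite("pics/w3.png",im)
E
```

```text
3.725 [ 0.52673699  0.29607201 -0.48901406] [-0.0542  0.042   0.0813] (array([ 0.4671, -0.1955,  0.1   ]), array([ 0.001,  0.24 , -0.011]), array([ 0., -0., -0.]))
```

View pics/w3.png

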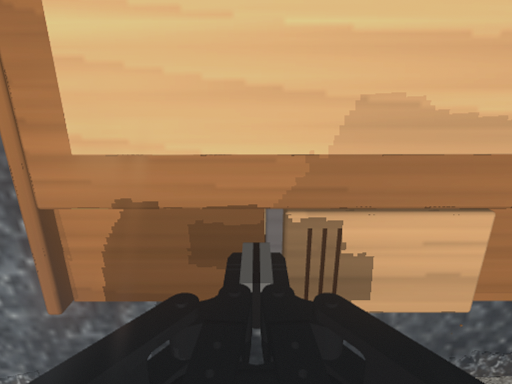

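Call:
arm_command --pt "-1 0 0.05 0 0 0 0" --pt "-1 0 0.1 0 0 0 0" --pt "-1 0 0.15 0 0 0 0" --pt "-1 0 0.2 0 0 0 0" --pt "-1 0 0.24 0 0 0 0" --pt "-1 0 0.26 0 0 0 0" --pt "-1 0 0.26 0 0 0 0"

```text
clock: 4.65
position: [0.4668, -0.198, 0.0983]
tool_rot: [3.142, 0.0, -0.046]
force: [0.8, -0.6, -0.4]
grip_width: -0.0001
```

```bash
python3 - <<'E'
from h import *
from workcell import telemetry,bot,cams
import cv2
s=telemetry.observe();print(s['clock'],s['force'],inbox(s,bot.tips_ahead))
im=cams.grab_frame("wrist");sc=cams.grab_frame("scene")
cv2.imwrite("pics/w4.png",im)
cv2.imwrite("pics/s4.png",cv2.resize(sc[60:230,200:400],None,fx=3.5,fy=3.5,interpolation=2))
E
```

```text
4.65 [ 0.78099223 -0.63257638 -0.37996828] [-0.0542  0.0035  0.0813]
```

View pics/w4.png

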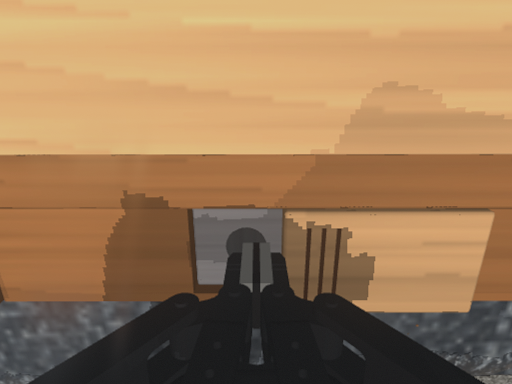

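View pics/s4.png

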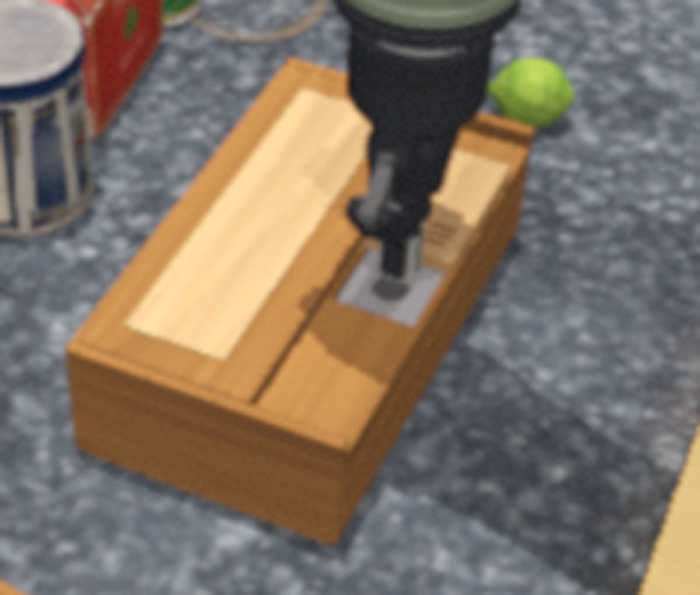

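```bash
python3 - <<'E'
from h import *
from workcell import cams
c=cams.get_calibration("wrist")
for n,u,v,z in(("recess left edge",189,208,.078),("recess left front",195,285,.078),("front edge",215,285,.072),("block L",285,210,.09),("disk",245,240,.072)):
    w=ray(c,(u,v),z);print(n,(A.T@(w[:2]-p[:2])).round(4))
E
```

```text
recess left edge [-0.0291  0.0368]
recess left front [-0.0746  0.0367]
front edge [-0.0789  0.0266]
block L [-0.0254 -0.0104]
disk [-0.0501  0.0091]
```

Call:
arm_command --pt "-1 0 -0.03 0 0 0 0" --pt "-1 0 -0.03 0.03 0 0 0" --pt "-1 0 -0.03 0.06 0 0 0" --pt "-1 0 -0.03 0.085 0 0 0" --pt "-1 0 -0.03 0.1 0 0 0" --pt "-1 0 -0.03 0.11 0 0 0" --pt "-1 0 -0.03 0.11 0 0 0"

```text
clock: 5.62
position: [0.4671, -0.1932, 0.0818]
tool_rot: [-3.141, 0.0, -0.046]
force: [-0.6, 1.1, 3.7]
grip_width: 0.0003
```

```bash
python3 - <<'E'
from h import *
from workcell import telemetry,bot,cams
import cv2
s=telemetry.observe();print(s['clock'],s['force'],inbox(s,bot.tips_ahead))
E
```

```text
5.625 [-0.56602811  1.13729707  3.67225599] [-0.0542  0.0083  0.0648]
```

Call:
arm_command --pt "-1 0 0 0.005 0 0 0" --pt "-1 0 0 0.005 0 0 0" --pt "-1 0 0 0.005 0 0 0" --pt "-1 0 0 0.005 0 0 0" --pt "-1 0 0 0.005 0 0 0" --pt "-1 0 0 0.005 0 0 0"

```text
clock: 6.38
position: [0.4671, -0.1933, 0.0811]
tool_rot: [-3.142, 0.0, -0.046]
force: [-0.4, 1.7, 3.8]
grip_width: -0.0001
```

```bash
python3 - <<'E'
from h import *
from workcell import telemetry,bot,cams
import cv2
s=telemetry.observe();print(s['clock'],s['force'],inbox(s,bot.tips_ahead))
sc=cams.grab_frame("scene")
cv2.imwrite("pics/s5.png",cv2.resize(sc[60:230,200:400],None,fx=3.5,fy=3.5,interpolation=2))
E
```

```text
6.375 [-0.43700102  1.71249053  3.7906732 ] [-0.0542  0.0083  0.0641]
```

View pics/s5.png

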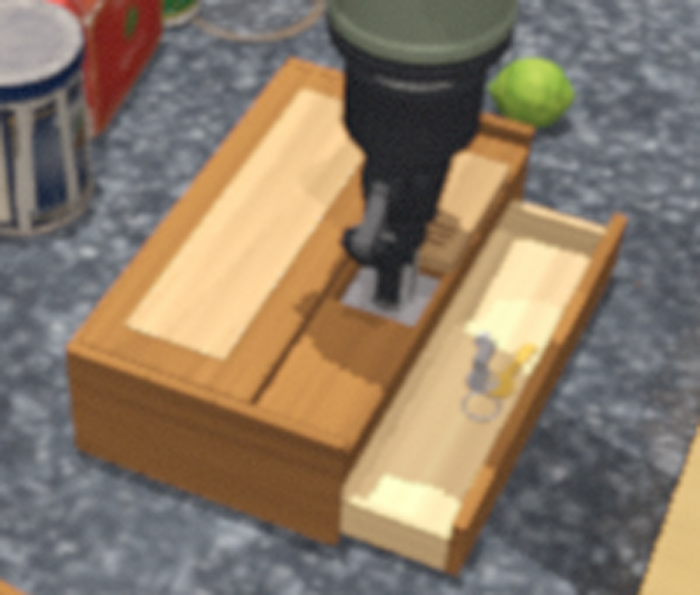

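The drawer is open with the keys in view. I'll lift straight up now.

Call:
arm_command --pt "-1 0 0 -0.15 0 0 0" --pt "-1 0 0 -0.4 0 0 0" --pt "-1 0 0 -0.7 0 0 0" --pt "-1 0 0 -0.9 0 0 0" --pt "-1 0 0 -0.9 0 0 0" --pt "-1 0 0 -0.9 0 0 0" --pt "-1 0 0 -0.9 0 0 0"

```text
clock: 7.3
position: [0.4667, -0.1932, 0.2151]
tool_rot: [-3.141, 0.002, -0.046]
force: [0.7, 0.5, -0.6]
grip_width: -0.0003
```

```bash
python3 - <<'E'
from h import *
from workcell import telemetry,bot,cams
import cv2
s=telemetry.observe();print(s['clock'],s['force'],inbox(s,bot.tips_ahead),abs(s['qd']).max())
cv2.imwrite("pics/s6.png",cams.grab_frame("scene"))
im=cams.grab_frame("top");cv2.imwrite("pics/t6.png",im)
E
```

```text
7.3 [ 0.6547722   0.54674847 -0.55027042] [-0.0545  0.0083  0.1981] 0.0021421354738234244
```

View pics/s6.png

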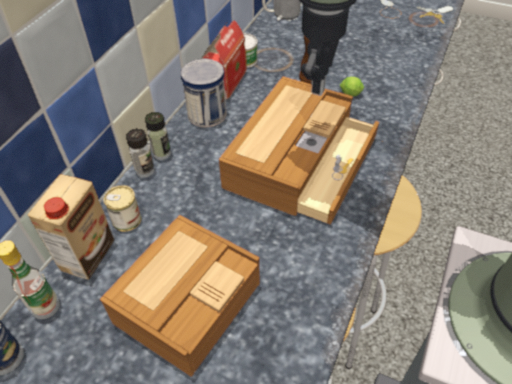

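View pics/t6.png

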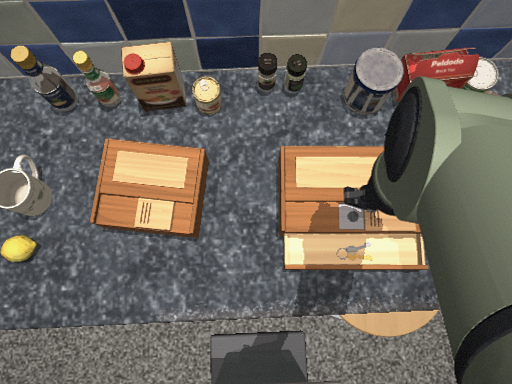

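```bash
python3 - <<'E'
from h import *
from workcell import cams,job
c=cams.get_calibration("top")
for z in(.05,.07): print(z,[(-.085-(A.T@(ray(c,uv,z)[:2]-p[:2]))[0]).round(4) for uv in((286,269),(427,269))])
print(job.job_done())
E
```

```text
0.05 [np.float64(0.07), np.float64(0.0692)]
0.07 [np.float64(0.0707), np.float64(0.07)]
the job is handed in; nothing more can be done
None
```

The long box's secret drawer is open with the keys visible in it, and I handed the job in at about 7.4 s of the 35 s limit.

- **Slide block:** With the fingers shut, I pushed the long box's block right along the ledge. The wrist picture put its left face about 18 mm past the recess centre, so the joint is at roughly 0.080 m against the 0.04 m needed.
- **Catch:** I backed off 5 mm, dropped into the recess and held the plate down for at least 0.75 s. The fingertips reached 64 mm height, about 8 mm down on the plate, and the force was about 3.8 N, a little under the stated 4 to 5 N. The drawer sprang open.
- **Last checks:**
  - The top picture puts the drawer about 70 mm open.
  - The short box's block looks unmoved in both pictures, judged by eye.
  - The arm is at rest, with the fingertips at about 198 mm height. That is some 108 mm above the box top, and the force reading there was only noise.

No check failed or disagreed. I did not measure the drawer's speed; it sprang open before I lifted the arm.

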